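# Sweep the shards off the plaster slab into the scrap tray

## Robot

A 7-joint arm with a two-finger parallel gripper is mounted at the origin on the work surface. World frame = base frame: x ahead of the robot, y to its left, z up, the work surface at z = 0. Lengths are in m, angles in rad, forces in N, time in s.
With the tool pointing down it reaches from about 0.4 to 0.875 m from the base axis. Payload 19.3 kg.
Tool frame: the origin (TCP) lies at the very end of the fingers, on their centre line; the grasp point (between the pads) lies 19 mm behind it; z points along the fingers, x is the direction in which the jaws open and shut, and the axes are right-handed (so a half turn about z gives the same grasp; the last joint's range is limited). The gripper opens to 85 mm and grips with 20 to 120 N. Pads are 22 mm wide; open, the fingers measure 114 mm over their backs; the gripper's body (76 mm by 85 mm) begins 54 mm behind the grasp point. The pads swing forward as they close: fully open they stand 13 mm farther back than shut.
Start: joints at [-1.404, 0.521, -0.036, 1.599, 0.021, 1.021, -0.113], TCP at [0.147, 0.608, 0.201] pointing down, gripper open.
Joint ranges: [-2.91, 2.91], [-0.3, 2.13], [-1.5, 1.42], [0.17, 2.43], [-1.26, 4.41], [0.16, 1.93], [-2.52, 2.52]. Speed limits (rad/s): [1.89, 1.89, 2.39, 2.39, 3.01, 3.01, 3.01].

## Interface

Orientations are given as a unit quaternion [w, x, y, z].
In Python, from bench import env gives the robot as it stands. The module is installed in compiled form; this text tells all that it offers.
- The arm moves only by the tool jog_arm, never from a script. Its argument "series" is one flat list of numbers, 6 for each row, row after row: the shift along the world's x, y, z in mm, then the turn, a rotation vector about the world's x, y, z in degrees. A call has 1 to 10 rows; each row shifts and turns the pose as measured when the row begins; what a row does not reach is not made up. A row lasts 1/12 s, in which the tool goes at most 41.7 mm and 7.16 degrees, less where a joint would pass 70% of its speed; a pose out of reach is approached as far as the arm can. A call with a gripper value outside its range is refused whole. "claw" is the closure, from 0 (fully open) to 1 (shut), set as the call begins (left out, the last holds). The fingers move at their own pace and stop on an object; "force" is the grip in N (left out, the last holds). Time passes only in rows, so rows that do not move let the fingers close. It gives the time, the measured TCP pose, the force and the opening at its end, in the units of the state.
- env.read_state(): the state, without advancing time (a new reading comes with each control period).
- env.capture(name): name is "scene" or "side" or "wrist"; returns the picture (400x640x3 uint8, red, green, blue); there is no depth.
- env.camera_params(name): a dict with "fx", "fy", "cx", "cy" (pixels), "extrinsics" (4x4, takes a point from world to camera coordinates); the wrist camera has in their place "mount" (4x4, takes a point from camera to tool coordinates, whose origin is the TCP and whose axes are the tool frame's). Camera axes: x right, y down, z forward; pixel columns grow to the right and rows downward; lengths in m; the calibration is good to about 2 mm. A picture is of the moment at which its call begins: read the wrist's pose just before it. camera_params takes no time and is no camera call.
- env.hand_in(): hands the job in, once; it reports no verdict.
Trained networks look in the newest picture that a camera, given by its name, has taken for a name from the list of things; names that differ only in an ending like _2 or _b are one class to them, and where a whole thing is asked for, a point or a joint stands for the part that bears it (a point fixed in the world has none). Each returns a list of dicts, best first, with "confidence" (0 to 1); they miss things now and then, are a little off and sometimes report something else, mostly with a low value. They report only what shows in the picture. A call takes as long as a camera call.
- env.trace(camera, query): "region" (400x640 bool, what is visible of it) and "extent" ([centre column, centre row, width, height] in pixels, round what is visible of it).
The state is a dict: "clock": time; "joint_positions": joint angles; "dq": joint speeds; "effort": joint torques, N m; "tcp_pos": TCP position; "tool_rot": TCP orientation; "contact_force": force on the tool from outside, world axes, zero at the start; "moment": the same for the moment, N m; "finger_gap": finger opening in m.
Only numpy, scipy, OpenCV 4.12 (cv2) and the standard library are available. Lean on these libraries where they do the work, as an engineer would, in place of code of your own. Each camera call takes 0.05 s, during which the arm holds its last target.

## Task

Clear the white plaster slab for the next job: with the fingers, sweep the three broken terracotta shards along the slab and over its end into the yellow scrap tray, so that all three lie inside it. Only push them across the slab, do not pick them up or carry them. Leave the little jar and the stamp standing where they are on the slab, and do not disturb the blue tray's test tiles or anything else on the table.

Things in the scene. Friction and masses are not known exactly. Their poses are not given: they have to be found in the camera images.
- slab: White plaster slab, 280 x 280 mm and 50 mm high, fixed on the table. Origin: centre of its underside; its x and y axes run along its sides, z up. A tray stands against its +y end and another against its -y end; its two other sides are free drops to the table.
- slab_top (a point): Centre of the slab's flat top face, 50 mm above the table; axes as the slab's. The slab carries three straight rows along its y, at x about -80, 0 and +80 mm in the slab's frame (shards up to 15 mm to either side): shards a and b share one row, shard_c lies in another, the jar and the stamp stand in the third; which row is which changes.
- scrap_tray: The empty yellow scrap tray: open tray, outside 280 mm along its own x, 120 mm along its own y and 45 mm high, walls and floor 4 mm thick, fixed on the table with one long wall against an end of the slab, so its rim is 5 mm below the slab's top. Origin: centre of its underside; axes parallel to the slab's. It stands at the slab's +y or -y end; which one changes.
- tile_tray: The blue tray holding two test tiles: open tray, outside 280 mm along its own x, 120 mm along its own y and 45 mm high, walls and floor 4 mm thick, fixed on the table with one long wall against an end of the slab, so its rim is 5 mm below the slab's top. Origin: centre of its underside; axes parallel to the slab's. It stands at the slab's +y or -y end; which one changes.
- shard_a_mid (a point): Broken flat piece of red-brown unglazed terracotta, about 42 mm long, 32 mm wide and 14 mm thick, irregular outline (no corner more than 25 mm from the middle), weighing 15 to 40 g, lying flat at any angle on the slab. The point is its middle, 7 mm above its underside. Shares its row with shard_b.
- shard_a: The same shard; origin at the middle of its underside.
- shard_b_mid (a point): Broken flat piece of red-brown unglazed terracotta, about 37 mm long, 34 mm wide and 14 mm thick, irregular outline (no corner more than 25 mm from the middle), weighing 15 to 40 g, lying flat at any angle on the slab. The point is its middle, 7 mm above its underside. In the same row as shard_a, at least 100 mm from it along the slab's y.
- shard_b: The same shard; origin at the middle of its underside.
- shard_c_mid (a point): Broken flat piece of red-brown unglazed terracotta, about 42 mm long, 32 mm wide and 14 mm thick, irregular outline (no corner more than 25 mm from the middle), weighing 15 to 40 g, lying flat at any angle on the slab. The point is its middle, 7 mm above its underside. Alone in its row.
- shard_c: The same shard; origin at the middle of its underside.
- glaze_jar_mid (a point): Small blue ceramic glaze jar, 32 mm across and 34 mm tall, standing loose on the slab in the row without shards. The point is on its axis, 18 mm above its foot. Leave alone.
- stamp_mid (a point): Small dark wooden clay stamp, foot 32 mm across, 36 mm tall, standing loose on the slab in the row without shards. The point is on its axis, 18 mm above its foot. Leave alone.
- tile_green_mid (a point): White 50 x 50 x 8 mm test tile with a green patch, lying loose in the blue tray. The point is its centre. Leave alone.
- tile_amber_mid (a point): White 50 x 50 x 8 mm test tile with an amber patch, lying loose in the blue tray. The point is its centre. Leave alone.
- bowl: Blue bowl, 110 mm across, 50 mm high, standing on the table off to the right of the work. Origin: centre of its underside. Leave alone.
- mug: White mug, 80 mm across, 90 mm high, standing on the table off to the left. Origin: centre of its underside. Leave alone.

How it is judged:
By the outcome, as a careful person would: the job done as asked, in the order asked, and still so for the second after the job is handed in, with the robot touching nothing.
It also fails if it takes over 64 s, if anything falls off the work surface, if the arm or the gripper's body presses on something with over 40 N, if the wrist force passes 120 N, or if a joint passes its speed limit or range.

## Working session

There is one attempt and no reset: what is moved stays moved. The work goes in short steps, Python scripts to look and compute and a tool call to move; the robot and the scene stay as the last step left them, time stands still between calls to the robot, and variables do not carry over. Pictures are saved under pics/ and viewed, and the job is handed in when it is done.

Besides the shell and the picture viewer there is one more tool, called after ">>>" as name(argument=value, ...) on one line, values as JSON. jog_arm: Moves the arm, as the interface text tells. Its arguments: {"type":"object","properties":{"series":{"type":"array"},"claw":{"type":"number"},"force":{"type":"number"}},"required":["series"]}

```bash
mkdir -p pics
python3 - <<'E'
from bench import env
import cv2
s=env.read_state();print(s['clock'],s['tcp_pos'],s['tool_rot'],s['finger_gap'])
for c in ['scene','side']:
    im=env.capture(c);cv2.imwrite(f'pics/{c}0.png',im[:,:,::-1])
    p=env.camera_params(c);print(c,p)
E
```

```text
0.0 [0.14660356 0.6071757  0.20062867] [ 3.83863525e-04  7.85708527e-01  6.18596626e-01 -4.20343519e-04] 0.08489779334466456
scene {'fx': 378.48550098232363, 'fy': 378.48550098232363, 'cx': 313.85969355003937, 'cy': 198.43704572835506, 'extrinsics': array([[ 0.67820802,  0.73485354,  0.00491489, -0.37130954],
       [ 0.52394145, -0.47884262, -0.70441117, -0.24487188],
       [-0.51528558,  0.48031243, -0.70977514,  1.38850962],
       [ 0.        ,  0.        ,  0.        ,  1.        ]])}
side {'fx': 396.05675877852093, 'fy': 396.05675877852093, 'cx': 309.5970820673071, 'cy': 202.3433631758551, 'extrinsics': array([[-0.84009919, -0.54241836, -0.00395771,  0.45016999],
       [-0.40059127,  0.62532337, -0.66969942,  0.29516954],
       [ 0.36573212, -0.56102852, -0.74262172,  0.80933109],
       [ 0.        ,  0.        ,  0.        ,  1.        ]])}
```

View pics/scene0.png

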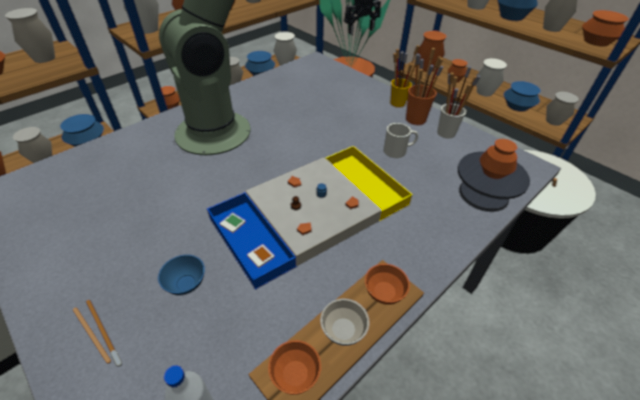

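View pics/side0.png

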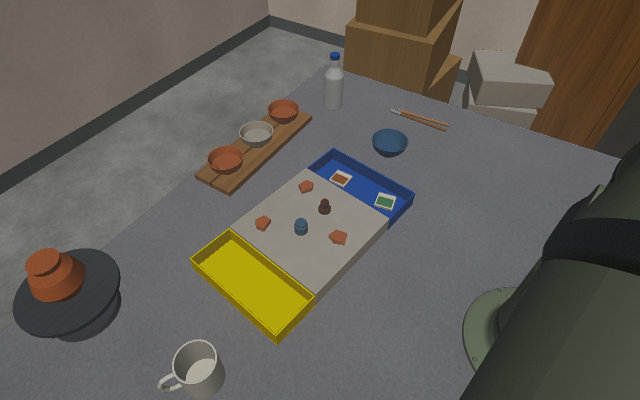

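The yellow tray is at the slab's +y (left) end and the blue one at its -y end. The far row holds two shards, at scene pixels (304,228) and (352,203). The jar and stamp are in the middle row, at (321,190) and (296,203). One shard is alone in the near row, at (294,182). Next I'll measure positions.

```bash
cat > h.py <<'E'
from bench import env
import numpy as np, cv2
def ray(cam,u,v,z):
    p=env.camera_params(cam);E=p['extrinsics'];R=E[:3,:3];t=E[:3,3]
    d=R.T@np.array([(u-p['cx'])/p['fx'],(v-p['cy'])/p['fy'],1]);o=-R.T@t
    return (o+d*(z-o[2])/d[2])
def proj(cam,P):
    p=env.camera_params(cam);c=p['extrinsics'][:3,:3]@P+p['extrinsics'][:3,3]
    return np.array([p['fx']*c[0]/c[2]+p['cx'],p['fy']*c[1]/c[2]+p['cy']])
E
python3 - <<'E'
from h import *
for c in ['scene','side']:
    env.capture(c)
    for q,z in [('shard_a',.060),('glaze_jar_mid',.068),('stamp_mid',.068),('slab',.05),('scrap_tray',.045),('tile_green_mid',.012),('tile_amber_mid',.012),('mug',.05),('bowl',.03)]:
        for r in env.trace(c,q):
            if r['confidence']<.3: continue
            m=r['region'];v,u=np.nonzero(m)
            print(c,q,round(r['confidence'],2),np.round([u.mean(),v.mean()]),np.round(ray(c,u.mean(),v.mean(),z)[:2],4),m.sum())
            if q in('slab','scrap_tray'):
                h=cv2.convexHull(np.stack([u,v],1).astype(np.int32));a=cv2.approxPolyDP(h,4,True)[:,0]
                print([(tuple(map(int,x)),np.round(ray(c,x[0],x[1],z)[:2],3).tolist()) for x in a])
E
```

```text
scene shard_a 0.69 [352. 202.] [0.6293 0.0673] 140
scene shard_a 0.6 [294. 182.] [0.4559 0.003 ] 112
scene shard_a 0.42 [304. 228.] [ 0.6106 -0.0938] 138
scene glaze_jar_mid 0.52 [321. 190.] [0.5424 0.0312] 152
scene slab 0.84 [313. 209.] [ 0.5685 -0.0213] 7544
[((378, 222), [0.722, 0.073]), ((297, 264), [0.678, -0.176]), ((246, 191), [0.385, -0.118]), ((323, 158), [0.427, 0.151]), ((379, 208), [0.69, 0.115])]
scene scrap_tray 0.62 [371. 181.] [0.5972 0.188 ] 2640
[((409, 204), [0.735, 0.193]), ((380, 220), [0.718, 0.086]), ((325, 157), [0.423, 0.163]), ((357, 149), [0.464, 0.27]), ((411, 194), [0.714, 0.23])]
scene tile_green_mid 0.67 [232. 222.] [ 0.4271 -0.2025] 250
scene tile_amber_mid 0.87 [260. 256.] [ 0.5734 -0.213 ] 372
scene tile_amber_mid 0.73 [252. 240.] [ 0.5151 -0.1974] 3851
scene mug 0.8 [397. 140.] [0.5256 0.4025] 837
scene bowl 0.58 [181. 275.] [ 0.5001 -0.3956] 1554
side shard_a 0.7 [306. 186.] [ 0.6042 -0.0882] 127
side shard_a 0.69 [253. 285.] [0.538  0.2161] 7026
side shard_a 0.57 [262. 223.] [0.625  0.0713] 175
side shard_a 0.53 [338. 237.] [0.4508 0.0107] 199
si
[... 221 characters left out ...]
218), [0.379, -0.114]), ((385, 231), [0.368, -0.073]), ((317, 302), [0.406, 0.173]), ((230, 227), [0.689, 0.118]), ((303, 169), [0.653, -0.148])]
side scrap_tray 0.97 [253. 284.] [0.5455 0.2101] 7103
[((314, 306), [0.407, 0.182]), ((277, 345), [0.424, 0.29]), ((198, 274), [0.665, 0.255]), ((189, 257), [0.713, 0.233]), ((229, 228), [0.692, 0.119]), ((313, 294), [0.424, 0.159])]
side tile_green_mid 0.79 [384. 201.] [ 0.4219 -0.1938] 293
side tile_amber_mid 0.74 [306. 186.] [ 0.6312 -0.1272] 146
side tile_amber_mid 0.47 [340. 179.] [ 0.5641 -0.2035] 248
side mug 0.59 [196. 370.] [0.5206 0.4117] 2635
side mug 0.33 [340. 178.] [ 0.5474 -0.1707] 244
side bowl 0.75 [389. 142.] [ 0.5107 -0.4057] 834
```

>>> jog_arm(series=[20,-30,6,0,0,-4.2,20,-30,6,0,0,-4.2,20,-30,6,0,0,-4.2,20,-30,6,0,0,-4.2,20,-30,6,0,0,-4.2,20,-30,6,0,0,-4.2,20,-30,6,0,0,-4.2,20,-30,6,0,0,-4.2,20,-30,6,0,0,-4.2,20,-30,6,0,0,-4.2], claw=0.8)

```text
clock: 1.93
tcp_pos: [0.346, 0.2981, 0.2617]
tool_rot: [-0.003, 0.958, 0.286, -0.001]
contact_force: [0.7, 1.5, -1.1]
finger_gap: 0.0172
```

>>> jog_arm(series=[20,-30,6,0,0,-4.2,20,-30,6,0,0,-4.2,20,-30,6,0,0,-4.2,20,-30,6,0,0,-4.2,20,-30,6,0,0,-4.2,20,-30,6,0,0,-4.2,20,-30,6,0,0,-4.2,20,-30,6,0,0,-4.2,20,-30,6,0,0,-4.2,20,-30,6,0,0,-4.2])

```text
clock: 2.77
tcp_pos: [0.5527, -0.019, 0.3282]
tool_rot: [-0.005, 0.996, -0.094, 0.004]
contact_force: [-0.4, 1.5, -0.5]
finger_gap: 0.0172
```

```bash
cat >> h.py <<'E'
from scipy.spatial.transform import Rotation as Ro
def wpose(s):
    q=s['tool_rot'];T=np.eye(4);T[:3,:3]=Ro.from_quat([q[1],q[2],q[3],q[0]]).as_matrix();T[:3,3]=s['tcp_pos']
    return T@np.array(env.camera_params('wrist')['mount'])
def wray(W,u,v,z):
    p=env.camera_params('wrist')
    d=W[:3,:3]@np.array([(u-p['cx'])/p['fx'],(v-p['cy'])/p['fy'],1]);o=W[:3,3]
    return o+d*(z-o[2])/d[2]
E
python3 - <<'E'
from h import *
s=env.read_state();W=wpose(s);np.save('W.npy',W)
im=env.capture('wrist');cv2.imwrite('pics/w0.png',im[:,:,::-1])
print(s['tcp_pos'],W[:3,3])
for q,z in [('shard_a',.060),('glaze_jar_mid',.068),('stamp_mid',.068),('slab',.05),('scrap_tray',.045)]:
    for r in env.trace('wrist',q):
        if r['confidence']<.3: continue
        m=r['region'];v,u=np.nonzero(m)
        print(q,round(r['confidence'],2),np.round([u.mean(),v.mean()]),np.round(wray(W,u.mean(),v.mean(),z)[:2],4),m.sum())
        if q in('slab','scrap_tray'):
            h=cv2.convexHull(np.stack([u,v],1).astype(np.int32));a=cv2.approxPolyDP(h,4,True)[:,0]
            print([(tuple(map(int,x)),np.round(wray(W,x[0],x[1],z)[:2],3).tolist()) for x in a])
E
```

```text
[ 0.55274738 -0.01903577  0.32817643] [0.56702695 0.05461342 0.50197809]
shard_a 0.82 [370. 201.] [ 0.6089 -0.0907] 575
shard_a 0.75 [368.  76.] [0.6297 0.069 ] 739
shard_a 0.72 [243. 153.] [0.4545 0.0063] 631
glaze_jar_mid 0.56 [303. 119.] [0.5414 0.0337] 548
glaze_jar_mid 0.4 [368.  76.] [0.6282 0.0685] 738
stamp_mid 0.97 [307. 185.] [ 0.529  -0.0501] 417
slab 0.86 [306. 132.] [0.5403 0.0162] 41223
[((414, 27), [0.695, 0.114]), ((407, 236), [0.655, -0.157]), ((218, 243), [0.382, -0.116]), ((188, 38), [0.422, 0.154])]
scrap_tray 0.69 [295.  15.] [0.5547 0.1552] 7166
[((416, 0), [0.702, 0.144]), ((414, 25), [0.696, 0.117]), ((188, 34), [0.422, 0.159]), ((184, 0), [0.428, 0.196])]
```

View pics/w0.png

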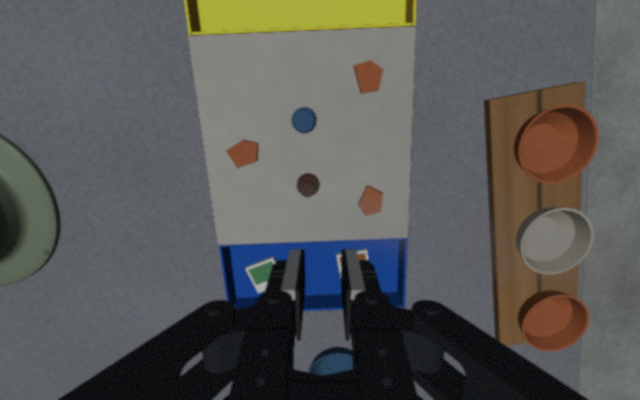

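>>> jog_arm(series=[34.5,19.5,-20,0,0,1.2,34.5,19.5,-20,0,0,1.2,0,0,-31,0,0,0,0,0,-31,0,0,0,0,0,-31,0,0,0,0,0,-31,0,0,0,0,0,-31,0,0,0,0,0,-31,0,0,0,0,0,-31,0,0,0,0,0,0,0,0,0])

```text
clock: 3.9
tcp_pos: [0.6166, 0.0391, 0.0639]
tool_rot: [-0.01, 0.998, -0.058, 0.006]
contact_force: [-0.4, 0.1, -1.1]
finger_gap: 0.0172
```

>>> jog_arm(series=[3,-10,0,-0.5,0.4,-0.9,2,-9,0,-0.5,0.4,-0.9,0,0,0,0,0,0,0,0,0,0,0,0])

```text
clock: 4.23
tcp_pos: [0.6232, 0.0204, 0.0686]
tool_rot: [-0.001, 0.997, -0.073, 0.0]
contact_force: [-0.4, -0.2, -0.7]
finger_gap: 0.0172
```

```bash
cat >> h.py <<'E'
C=np.array([.5385,-.001]);a=np.deg2rad(8.4);XH=np.array([np.cos(a),-np.sin(a)]);YH=np.array([np.sin(a),np.cos(a)])
def loc(P): d=np.array(P[:2])-C; return np.round([d@XH,d@YH],4)
def st():
    s=env.read_state();W=wpose(s)
    q=s['tool_rot'];R=Ro.from_quat([q[1],q[2],q[3],q[0]]).as_matrix()
    print(s['clock'],'tcp',np.round(s['tcp_pos'],4),'loc',loc(s['tcp_pos']),'xang',np.rad2deg(np.arctan2(R[1,0],R[0,0])),'z',R[:,2].round(3),s['contact_force'].round(1))
E
python3 - <<'E'
from h import *
st()
for c in ['wrist','side']:
    cv2.imwrite(f'pics/{c}1.png',env.capture(c)[:,:,::-1])
E
```

```text
4.2333 tcp [0.6232 0.0204 0.0686] loc [0.0806 0.0335] xang -8.417839705506813 z [ 0.     0.001 -1.   ] [-0.4 -0.2 -0.7]
```

View pics/wrist1.png

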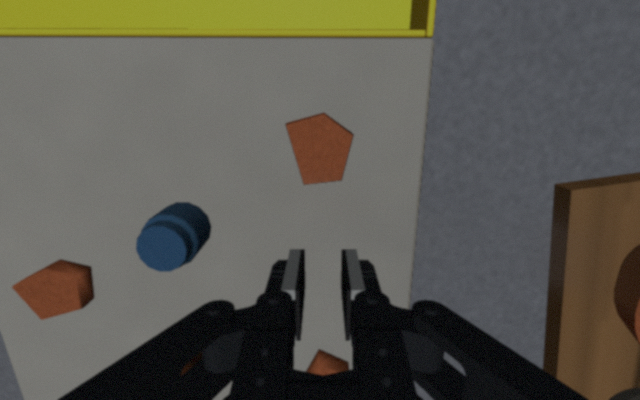

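View pics/side1.png

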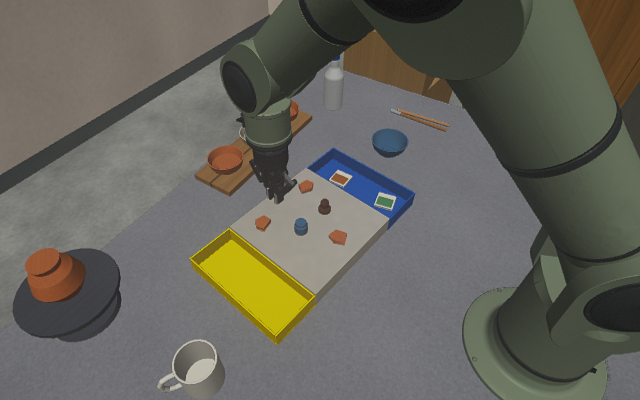

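The fingers line up squarely behind the front far shard and nothing has moved. That shard's rear edge (px 303–343) is about as wide as the finger gap, so I'll close the gap further before lowering.

>>> jog_arm(series=[0,0,0,0,0,0,0,0,0,0,0,0,0,0,0,0,0,0,0,0,-6,0,0,0,0,0,-4,0,0,0,0,0,0,0,0,0], claw=0.92)

```text
clock: 4.83
tcp_pos: [0.624, 0.0214, 0.0599]
tool_rot: [-0.002, 0.997, -0.073, 0.002]
contact_force: [-0.4, -0.7, -0.1]
finger_gap: 0.007
```

>>> jog_arm(series=[0,0,-4,0,0,0,1,8,0,0,0,0,1.4,10,0,0,0,0,1.4,10,0,0,0,0,1.4,10,0,0,0,0,1.4,10,0,0,0,0,1.4,10,0,0,0,0])

```text
clock: 5.42
tcp_pos: [0.632, 0.0841, 0.0546]
tool_rot: [-0.001, 0.997, -0.074, 0.001]
contact_force: [0.9, 0.9, -0.3]
finger_gap: 0.007
```

Run:
```python
from h import *
st()
for c in ['wrist']:
    cv2.imwrite(f'pics/{c}2.png',env.capture(c)[:,:,::-1])
```

```text
5.4167 tcp [0.632  0.0841 0.0546] loc [0.0801 0.0979] xang -8.445455269849312 z [ 0.003  0.002 -1.   ] [ 0.9  0.9 -0.3]
```

View pics/wrist2.png

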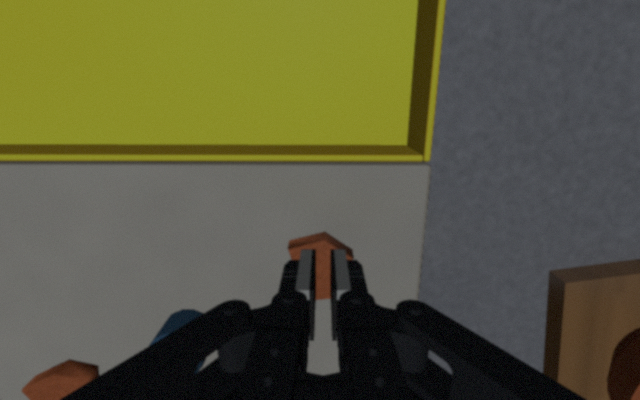

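Run:
```python
from h import *
s=env.read_state();W=wpose(s);p=env.camera_params('wrist')
def wp(P):
    c=np.linalg.inv(W)@np.r_[P,1];return np.round([p['fx']*c[0]/c[2]+p['cx'],p['fy']*c[1]/c[2]+p['cy']])
t=s['tcp_pos']
for dy in(-.011,0,.011):
  for dz in (0,.01): print(dy,dz,wp(t+np.r_[YH*dy,dz]))
for (u,v) in[(322,233),(290,243),(323,298),(430,162)]: print((u,v),[loc(wray(W,u,v,z)) for z in (.05,.064)])
cv2.imwrite('pics/side2.png',cv2.resize(env.capture('side')[130:330,180:420][:,:,::-1],None,fx=3,fy=3)[:600])
```

```text
-0.011 0 [320. 256.]
-0.011 0.01 [320. 264.]
0 0 [320. 238.]
0 0.01 [320. 246.]
0.011 0 [320. 220.]
0.011 0.01 [320. 227.]
(322, 233) [array([0.0808, 0.1021]), array([0.0808, 0.108 ])]
(290, 243) [array([0.0623, 0.0958]), array([0.0638, 0.1022])]
(323, 298) [array([0.0814, 0.0592]), array([0.0814, 0.0685])]
(430, 162) [array([0.1386, 0.1432]), array([0.134 , 0.1458])]
```

View pics/side2.png

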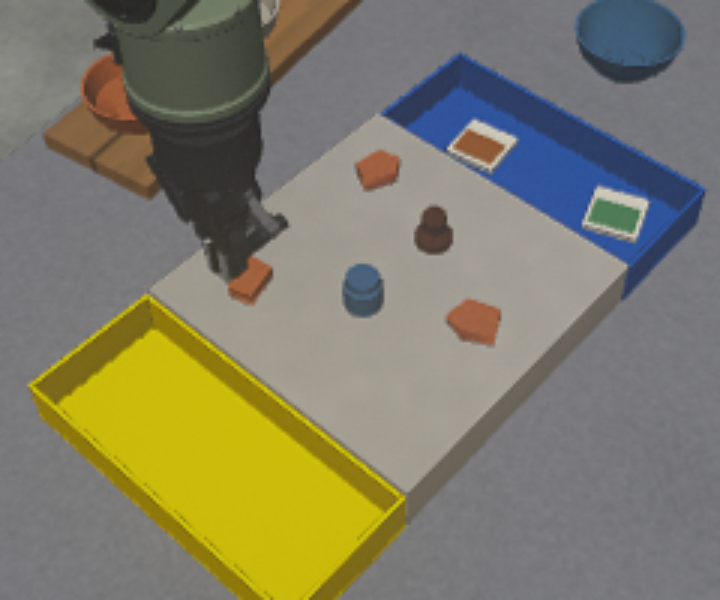

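The shard hasn't moved: its front edge is still at local y of about 0.105 m. The fingertips passed over it, so they sit higher than the TCP at this opening. I'll lift, go back, shut the fingers fully and lower until I feel contact.

>>> jog_arm(series=[0,0,12,0,0,0,0,0,10,0,0,0,-3,-22,0,0,0,0,-3,-22,0,0,0,0,-2,-15,0,0,0,0,0,0,0,0,0,0,0,0,0,0,0,0], claw=1)

```text
clock: 6.1
tcp_pos: [0.6246, 0.0229, 0.0835]
tool_rot: [-0.002, 0.997, -0.073, 0.003]
contact_force: [0.4, 0.8, -0.4]
finger_gap: -0.0001
```

Run:
```python
from h import *
st()
cv2.imwrite(f'pics/wrist3.png',env.capture('wrist')[:,:,::-1])
```

```text
6.1 tcp [0.6246 0.0229 0.0835] loc [0.0817 0.0362] xang -8.339054767738212 z [ 0.006  0.003 -1.   ] [ 0.4  0.8 -0.4]
```

View pics/wrist3.png

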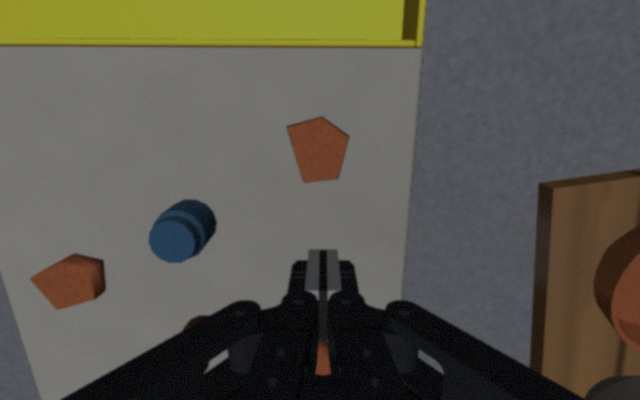

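>>> jog_arm(series=[0,-3,-10,-0.1,0.3,0,0,0,-9,0,0,0,0,0,-5,0,0,0,0,0,0,0,0,0])

```text
clock: 6.48
tcp_pos: [0.6248, 0.0216, 0.057]
tool_rot: [-0.001, 0.997, -0.072, 0.0]
contact_force: [-0.2, 0.0, 0.3]
finger_gap: 0.0003
```

Run:
```python
from h import *
st()
cv2.imwrite('pics/side3.png',cv2.resize(env.capture('side')[150:260,200:350][:,:,::-1],None,fx=5,fy=5,interpolation=cv2.INTER_CUBIC))
s=env.read_state()
t=s['tcp_pos'];print([(proj('side',t+np.r_[YH*dy,dz])-[200,150])*5 for dy in(-.011,.011) for dz in(0,.02)])
```

```text
6.4833 tcp [0.6248 0.0216 0.057 ] loc [0.0821 0.035 ] xang -8.24045169985775 z [ 0.001  0.002 -1.   ] [-0.2  0.   0.3]
[array([388.64819969, 289.5609391 ]), array([386.05696568, 262.74756245]), array([357.46717321, 314.83565134]), array([354.36520419, 288.10486161])]
```

View pics/side3.png

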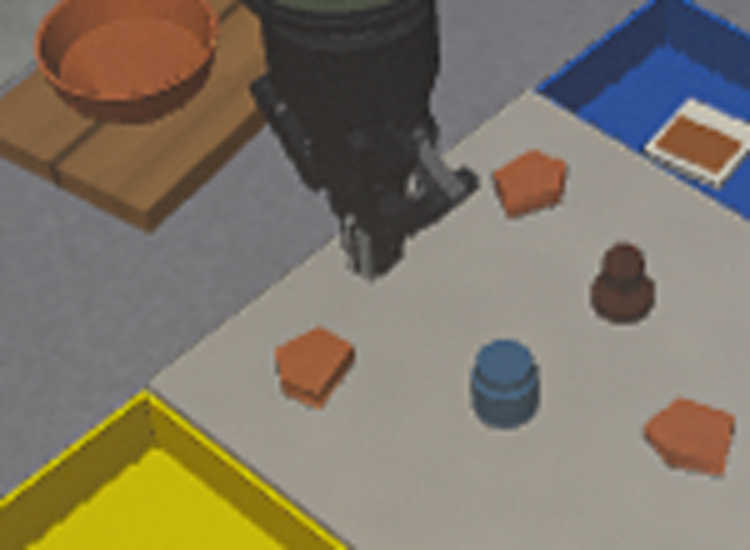

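The side view shows the tips about 16 mm above the stated TCP, which matches them passing over the shard. I'll probe downward with force checks.

>>> jog_arm(series=[0,0,-4,0,0,0,0,0,-3,0,0,0,0,0,0,0,0,0])

```text
clock: 6.78
tcp_pos: [0.6248, 0.0225, 0.0493]
tool_rot: [-0.001, 0.997, -0.071, -0.0]
contact_force: [0.1, 0.3, 0.2]
finger_gap: -0.0004
```

>>> jog_arm(series=[0,0,-3,0,0,0,0,0,0,0,0,0])

```text
clock: 6.95
tcp_pos: [0.6249, 0.0227, 0.046]
tool_rot: [-0.001, 0.997, -0.071, 0.0]
contact_force: [-0.7, -0.4, 0.4]
finger_gap: 0.0003
```

>>> jog_arm(series=[0,0,-3,0,0,0,0,0,0,0,0,0])

```text
clock: 7.12
tcp_pos: [0.6249, 0.0227, 0.0428]
tool_rot: [-0.001, 0.997, -0.071, 0.0]
contact_force: [-0.3, -0.4, 0.0]
finger_gap: 0.0001
```

>>> jog_arm(series=[0,0,-2,0,0,0,0,0,0,0,0,0])

```text
clock: 7.28
tcp_pos: [0.6251, 0.0227, 0.0407]
tool_rot: [-0.001, 0.997, -0.071, 0.0]
contact_force: [0.4, 0.4, -0.8]
finger_gap: -0.0003
```

>>> jog_arm(series=[0,0,-2,0,0,0,0,0,0,0,0,0])

```text
clock: 7.45
tcp_pos: [0.6251, 0.0226, 0.0386]
tool_rot: [-0.001, 0.997, -0.071, 0.0]
contact_force: [0.4, -0.0, 0.0]
finger_gap: 0.0003
```

Run:
```python
from h import *
st()
cv2.imwrite('pics/side4.png',cv2.resize(env.capture('side')[150:260,200:350][:,:,::-1],None,fx=5,fy=5,interpolation=cv2.INTER_CUBIC))
```

```text
7.45 tcp [0.6251 0.0226 0.0386] loc [0.0822 0.036 ] xang -8.167992935154583 z [ 0.001  0.002 -1.   ] [ 0.4 -0.   0. ]
```

View pics/side4.png

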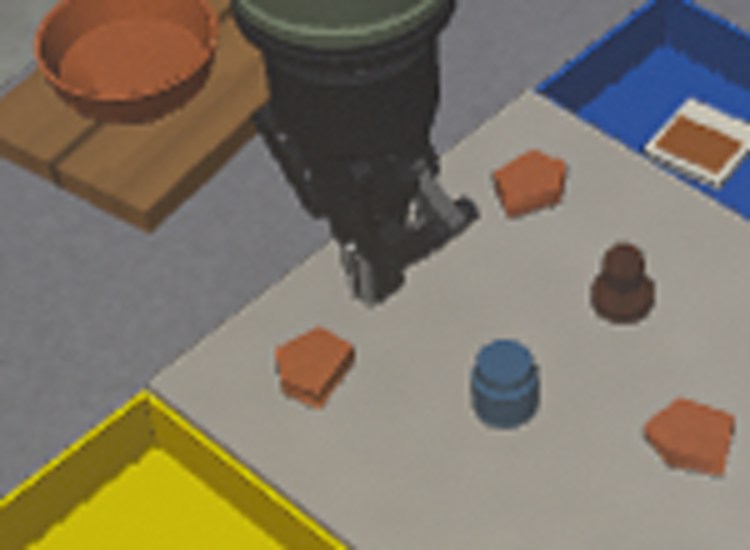

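>>> jog_arm(series=[0,0,-2,0,0,0,0,0,0,0,0,0])

```text
clock: 7.67
tcp_pos: [0.6253, 0.0226, 0.0368]
tool_rot: [-0.001, 0.997, -0.071, 0.001]
contact_force: [0.9, -0.1, -0.8]
finger_gap: 0.0002
```

>>> jog_arm(series=[0,0,-2,0,0,0,0,0,0,0,0,0])

```text
clock: 7.83
tcp_pos: [0.6254, 0.0226, 0.0346]
tool_rot: [-0.001, 0.997, -0.071, 0.001]
contact_force: [-0.5, 0.5, -0.2]
finger_gap: 0.0001
```

>>> jog_arm(series=[-2,0,1.5,0,0,0,0,8,0,0,0,0,1.4,10,0,0,0,0,1.4,10,0,0,0,0,1.4,10,0,0,0,0,1.4,10,0,0,0,0])

```text
clock: 8.33
tcp_pos: [0.629, 0.0737, 0.0366]
tool_rot: [-0.001, 0.997, -0.072, 0.001]
contact_force: [-1.3, 0.6, -0.4]
finger_gap: 0.0004
```

Run:
```python
from h import *
st()
cv2.imwrite('pics/wrist5.png',env.capture('wrist')[:,:,::-1])
```

```text
8.3333 tcp [0.629  0.0737 0.0366] loc [0.0786 0.0871] xang -8.294242061366965 z [ 0.002  0.002 -1.   ] [-1.3  0.6 -0.4]
```

View pics/wrist5.png

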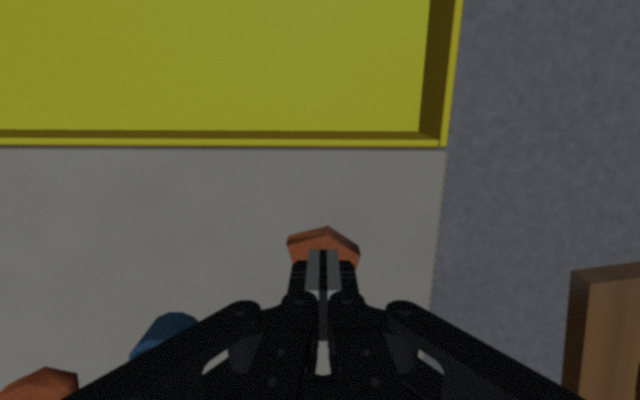

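Run:
```python
from h import *
W=wpose(env.read_state())
for (u,v) in[(325,227),(288,242),(360,245),(447,150)]: print((u,v),[loc(wray(W,u,v,z)) for z in (.05,.064)])
cv2.imwrite('pics/side5.png',cv2.resize(env.capture('side')[150:260,200:350][:,:,::-1],None,fx=5,fy=5,interpolation=cv2.INTER_CUBIC))
```

```text
(325, 227) [array([0.0808, 0.1023]), array([0.0807, 0.1079])]
(288, 242) [array([0.0617, 0.0939]), array([0.0633, 0.1002])]
(360, 245) [array([0.0991, 0.0923]), array([0.0973, 0.0988])]
(447, 150) [array([0.1386, 0.1419]), array([0.1334, 0.144 ])]
```

View pics/side5.png

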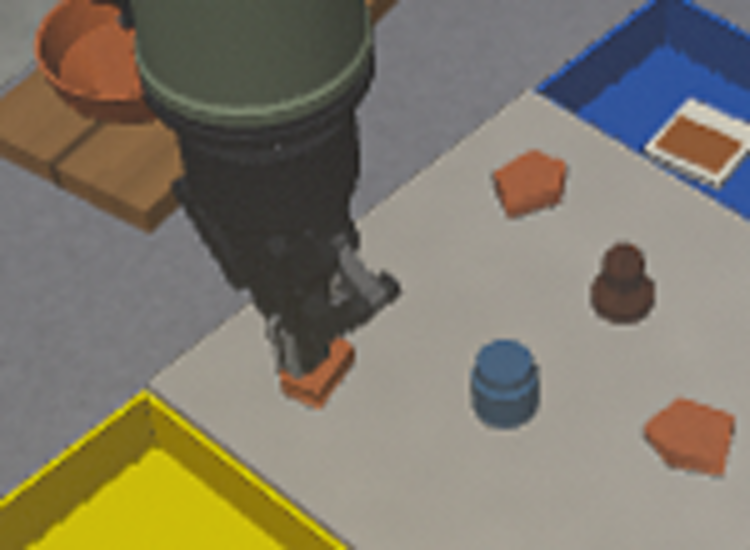

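The shard still hasn't moved, so the tips are about 28 mm short of the stated TCP. I'll back off and probe down until the slab gives a force reading.

>>> jog_arm(series=[0,0,6,0,0,0,-3,-20,0,0,0,0,-3,-20,0,0,0,0,-2,-10,0,0,0,0,0,0,-6,0,0,0,0,0,0,0,0,0])

```text
clock: 8.93
tcp_pos: [0.621, 0.0245, 0.0378]
tool_rot: [-0.001, 0.998, -0.07, 0.001]
contact_force: [-0.4, 1.5, -0.9]
finger_gap: 0.0004
```

>>> jog_arm(series=[0,0,-4,0,0,0,0,0,0,0,0,0])

```text
clock: 9.1
tcp_pos: [0.6212, 0.0255, 0.0333]
tool_rot: [-0.001, 0.998, -0.07, 0.001]
contact_force: [-0.4, 0.2, -0.2]
finger_gap: 0.0001
```

>>> jog_arm(series=[0,0,-3,0,0,0,0,0,0,0,0,0])

```text
clock: 9.27
tcp_pos: [0.6212, 0.0271, 0.0296]
tool_rot: [-0.002, 0.998, -0.069, 0.001]
contact_force: [-0.2, -0.1, -0.3]
finger_gap: 0.0001
```

Run:
```python
from h import *
st()
s=env.read_state();t=s['tcp_pos']
print([(proj('side',t+np.r_[YH*dy+XH*dx,.028])-[200,150])*5 for dy in(-.011,.011) for dx in(-.01,.01)])
print([(proj('side',np.r_[t[:2]+YH*dy+XH*dx,.05])-[200,150])*5 for dy in(-.011,.011) for dx in(-.01,.01)])
cv2.imwrite('pics/side6.png',cv2.resize(env.capture('side')[150:260,200:350][:,:,::-1],None,fx=5,fy=5,interpolation=cv2.INTER_CUBIC))
```

```text
9.2667 tcp [0.6212 0.0271 0.0296] loc [0.0777 0.0399] xang -7.9581780630955405 z [ 0.002  0.003 -1.   ] [-0.2 -0.1 -0.3]
[array([402.7542324 , 309.10455585]), array([373.93500898, 289.14145751]), array([371.44470456, 334.83633816]), array([342.58442368, 314.41424089])]
[array([403.641849  , 319.00968228]), array([374.97743882, 299.07088297]), array([372.5227881 , 344.70538449]), array([343.8175731, 324.3108057])]
```

View pics/side6.png

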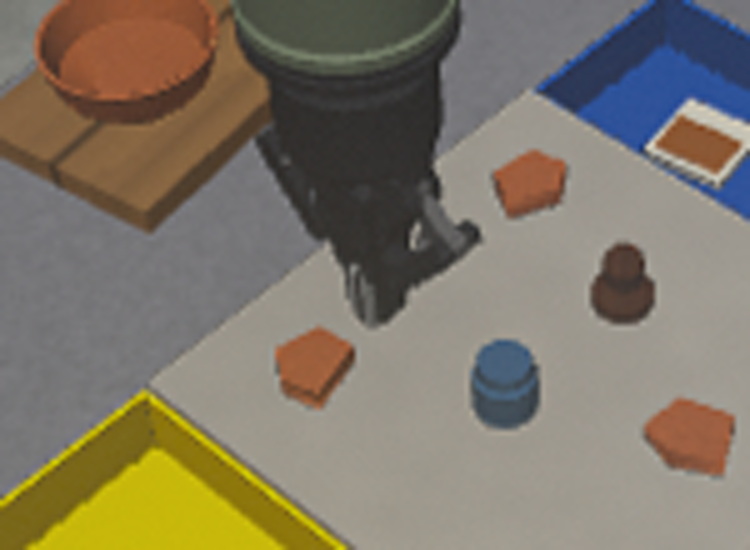

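>>> jog_arm(series=[0,-2,-3,-0.1,0,0,0,0,0,0,0,0])

```text
clock: 9.48
tcp_pos: [0.6215, 0.0257, 0.0266]
tool_rot: [-0.001, 0.998, -0.069, 0.001]
contact_force: [-0.1, 0.2, -0.0]
finger_gap: 0.0
```

>>> jog_arm(series=[0,-1,-3,0,0,0,0,0,0,0,0,0])

```text
clock: 9.65
tcp_pos: [0.6215, 0.0248, 0.0233]
tool_rot: [-0.001, 0.998, -0.069, 0.001]
contact_force: [0.6, 0.5, -0.0]
finger_gap: 0.0002
```

>>> jog_arm(series=[0,-1,-2,0,0,0,0,0,0,0,0,0])

```text
clock: 9.82
tcp_pos: [0.6215, 0.0237, 0.021]
tool_rot: [-0.001, 0.998, -0.069, 0.001]
contact_force: [-0.4, -1.4, -0.0]
finger_gap: -0.0002
```

Run:
```python
from h import *
st()
s=env.read_state();t=s['tcp_pos']
print([(proj('side',np.r_[t[:2]+YH*dy+XH*dx,.05])-[200,150])*5 for dy in(-.011,.011) for dx in(-.01,.01)])
cv2.imwrite('pics/side7.png',cv2.resize(env.capture('side')[150:260,200:350][:,:,::-1],None,fx=5,fy=5,interpolation=cv2.INTER_CUBIC))
```

```text
9.8167 tcp [0.6215 0.0237 0.021 ] loc [0.0785 0.0365] xang -7.882842045625791 z [ 0.002  0.001 -1.   ] [-0.4 -1.4 -0. ]
[array([407.10192333, 314.28054667]), array([378.46607775, 294.42519187]), array([376.0877626, 339.8684708]), array([347.41057261, 319.56019708])]
```

View pics/side7.png

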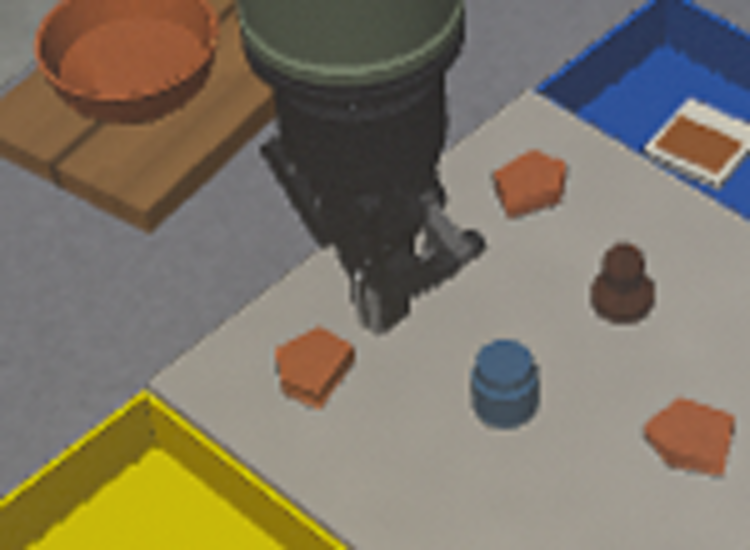

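The tip is now about 5 mm above the slab. I'll lower 2 mm more and push.

>>> jog_arm(series=[0.5,0,-2,0,0,-0.4,1,8,0,0,0,0,1.4,10,0,0,0,0,1.4,10,0,0,0,0,1.4,10,0,0,0,0,0,0,0,0,0,0])

```text
clock: 10.37
tcp_pos: [0.6284, 0.0636, 0.0203]
tool_rot: [-0.001, 0.997, -0.074, 0.002]
contact_force: [-0.3, 0.8, -0.7]
finger_gap: -0.0002
```

Run:
```python
from h import *
st()
cv2.imwrite('pics/wrist8.png',env.capture('wrist')[:,:,::-1])
cv2.imwrite('pics/side8.png',cv2.resize(env.capture('side')[150:260,200:350][:,:,::-1],None,fx=5,fy=5,interpolation=cv2.INTER_CUBIC))
```

```text
10.3667 tcp [0.6284 0.0636 0.0203] loc [0.0795 0.077 ] xang -8.471268008209854 z [ 0.004  0.002 -1.   ] [-0.3  0.8 -0.7]
```

View pics/side8.png

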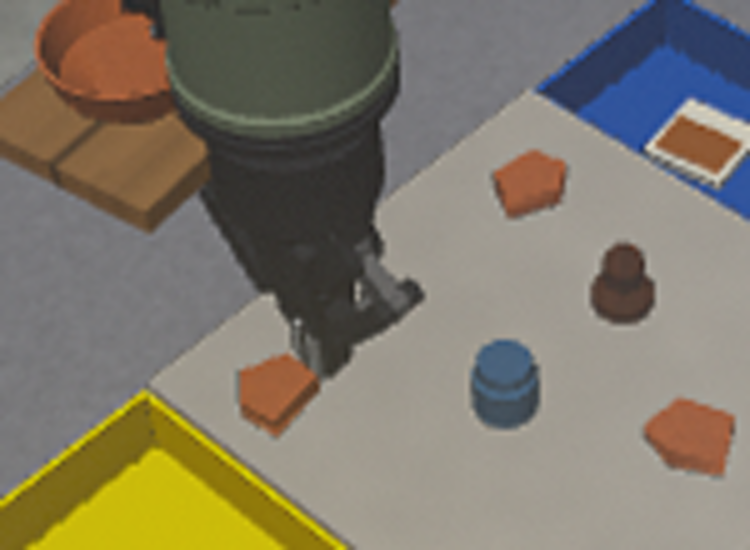

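View pics/wrist8.png

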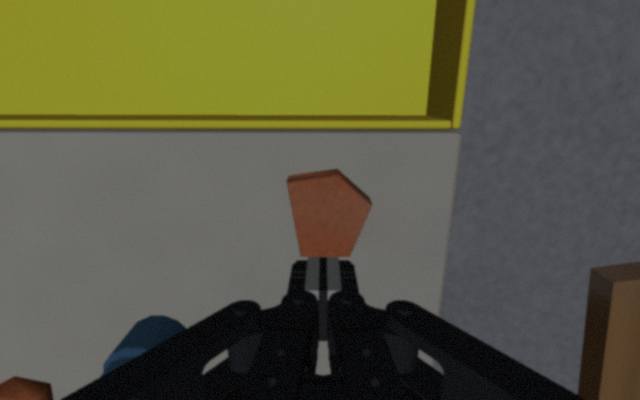

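The push works: the shard sits squarely on the fingertips and moves with them. I'll continue over the end.

>>> jog_arm(series=[1.4,9,0,0,0.2,0,1.4,10,0,0,0,0,1.4,10,0,0,0,0,1.4,10,0,0,0,0,1.4,10,0,0,0,0,1.4,10,0,0,0,0,1.4,10,0,0,0,0,0,0,0,0,0,0])

```text
clock: 11.13
tcp_pos: [0.6385, 0.1376, 0.0202]
tool_rot: [-0.0, 0.997, -0.075, -0.0]
contact_force: [-0.2, -0.2, 0.0]
finger_gap: 0.0002
```

Run:
```python
from h import *
st()
cv2.imwrite('pics/wrist9.png',env.capture('wrist')[:,:,::-1])
```

```text
11.1333 tcp [0.6385 0.1376 0.0202] loc [0.0787 0.1517] xang -8.569611628128735 z [-0.     0.001 -1.   ] [-0.2 -0.2  0. ]
```

View pics/wrist9.png

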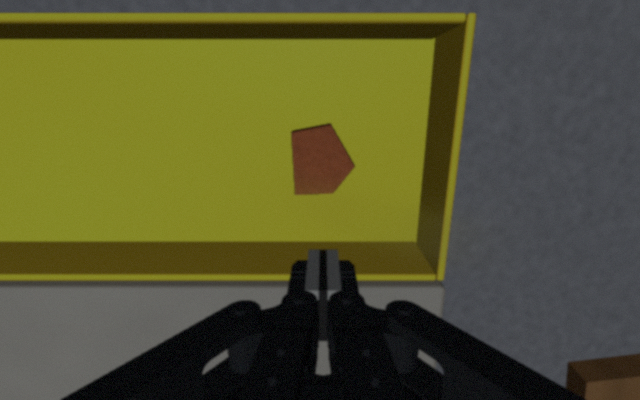

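The first shard lies flat in the yellow tray. I'll lift, go back over the row and come down behind the far shard at the blue end.

>>> jog_arm(series=[0,0,25,0,0,0,0,0,30,0,0,0,-4.7,-34,0,0,0,0,-4.7,-34,0,0,0,0,-4.7,-34,0,0,0,0,-4.7,-34,0,0,0,0,-4.7,-34,0,0,0,0,-4.7,-34,0,0,0,0,-4.5,-30,0,0,0,0,-3,-22,0,0,0,0])

```text
clock: 12.02
tcp_pos: [0.5981, -0.128, 0.0776]
tool_rot: [0.001, 0.997, -0.072, -0.0]
contact_force: [-0.1, -0.3, -0.9]
finger_gap: -0.0002
```

>>> jog_arm(series=[0,0,0,0,0,0,0,0,0,0,0,0])

```text
clock: 12.18
tcp_pos: [0.5959, -0.1363, 0.0782]
tool_rot: [0.002, 0.997, -0.076, -0.0]
contact_force: [0.6, 0.8, -0.1]
finger_gap: 0.0001
```

Run:
```python
from h import *
st()
cv2.imwrite('pics/wrist10.png',env.capture('wrist')[:,:,::-1])
```

```text
12.1833 tcp [ 0.5959 -0.1363  0.0782] loc [ 0.0766 -0.1254] xang -8.764130560325409 z [-0.    -0.005 -1.   ] [ 0.6  0.8 -0.1]
```

View pics/wrist10.png

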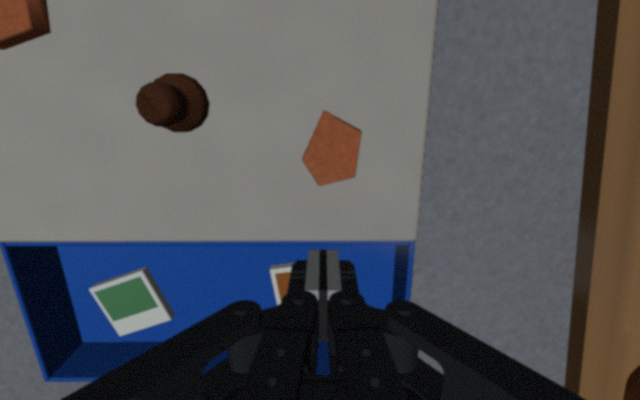

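>>> jog_arm(series=[6,-1,-15,0.2,0,0,1,0,-18,0.1,0,0.3,0,0,-14,0,0,0,0,0,-5,0,0,0,0,0,0,0,0,0])

```text
clock: 12.65
tcp_pos: [0.6045, -0.1332, 0.0251]
tool_rot: [-0.001, 0.997, -0.072, 0.001]
contact_force: [-0.3, 0.5, -0.4]
finger_gap: -0.0002
```

Run:
```python
from h import *
st()
cv2.imwrite('pics/wrist11.png',env.capture('wrist')[:,:,::-1])
```

```text
12.65 tcp [ 0.6045 -0.1332  0.0251] loc [ 0.0846 -0.1211] xang -8.226749043902945 z [ 0.001  0.002 -1.   ] [-0.3  0.5 -0.4]
```

View pics/wrist11.png

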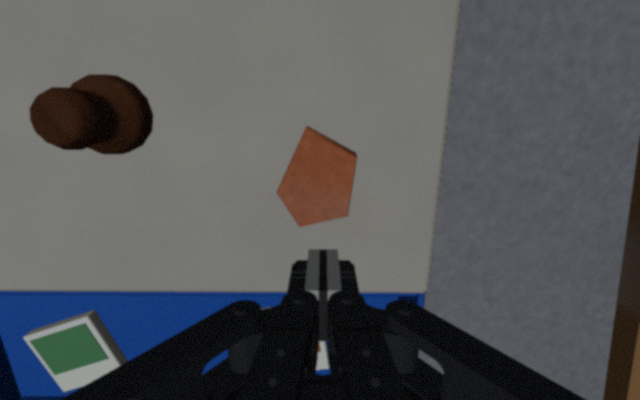

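>>> jog_arm(series=[0,0,-3,0,0,0,0,4,-2,0,0,0,1.4,9,0,0,0,0,1.2,10,0,0,0,0,1.2,10,0,0,0,0,1.2,10,0,0,0,0,1.2,10,0,0,0,0,1.2,10,0,0,0,0])

```text
clock: 13.37
tcp_pos: [0.6142, -0.0636, 0.0236]
tool_rot: [-0.001, 0.997, -0.072, 0.003]
contact_force: [-0.6, 0.6, -0.3]
finger_gap: 0.0001
```

Run:
```python
from h import *
st()
cv2.imwrite('pics/wrist12.png',env.capture('wrist')[:,:,::-1])
```

```text
13.3667 tcp [ 0.6142 -0.0636  0.0236] loc [ 0.0841 -0.0509] xang -8.20170018636826 z [ 0.006  0.001 -1.   ] [-0.6  0.6 -0.3]
```

View pics/wrist12.png

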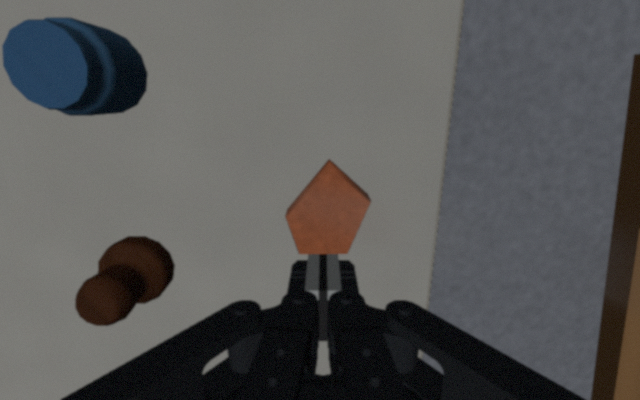

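The shard is flush against the fingers and the jar and stamp are clear. I'll keep pushing.

>>> jog_arm(series=[1.2,9,-1,0,0.2,0,1.2,10,-1,0,0.2,0,1.3,10,-0.5,0,0.1,0,1.3,10,0,0,0,0,1.3,10,0,0,0,0,1.3,10,0,0,0,0,1.3,10,0,0,0,0,1.3,10,0,0,0,0,1.3,10,0,0,0,0])

```text
clock: 14.17
tcp_pos: [0.627, 0.037, 0.0207]
tool_rot: [-0.001, 0.997, -0.071, -0.002]
contact_force: [-0.1, -0.2, 0.3]
finger_gap: 0.0001
```

Run:
```python
from h import *
st()
cv2.imwrite('pics/wrist13.png',env.capture('wrist')[:,:,::-1])
```

```text
14.1667 tcp [0.627  0.037  0.0207] loc [0.082  0.0505] xang -8.102274300669887 z [-0.004  0.002 -1.   ] [-0.1 -0.2  0.3]
```

View pics/wrist13.png

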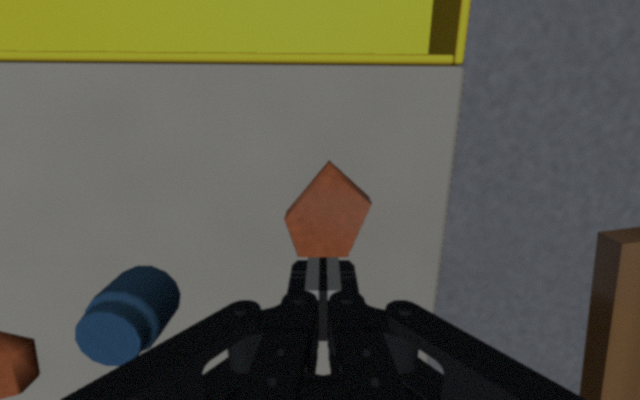

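>>> jog_arm(series=[1.4,9,0,0,-0.2,0,1.4,10,0,0,0,0,1.4,10,0,0,0,0,1.4,10,0,0,0,0,1.4,10,0,0,0,0,1.4,10,0,0,0,0,1.4,10,0,0,0,0,1.4,10,0,0,0,0,1.4,10,0,0,0,0,1,6,0,0,0,0])

```text
clock: 15.05
tcp_pos: [0.6419, 0.1447, 0.0205]
tool_rot: [-0.002, 0.998, -0.07, -0.0]
contact_force: [-0.3, 0.4, -0.3]
finger_gap: 0.0
```

Run:
```python
from h import *
st()
cv2.imwrite('pics/wrist14.png',env.capture('wrist')[:,:,::-1])
```

```text
15.05 tcp [0.6419 0.1447 0.0205] loc [0.081  0.1592] xang -7.9964851509078985 z [-0.     0.003 -1.   ] [-0.3  0.4 -0.3]
```

View pics/wrist14.png

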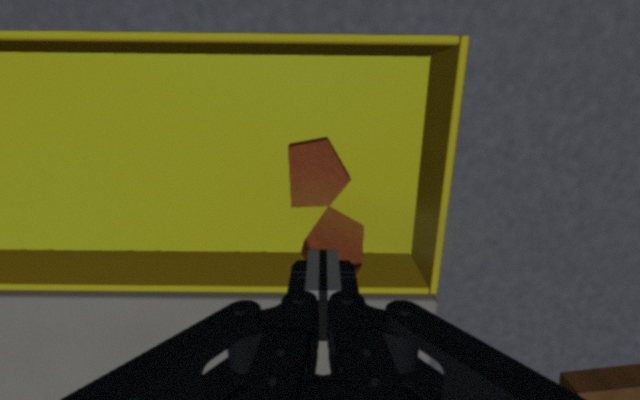

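The second shard has dropped into the tray beside the first. I'll lift well clear and cross over to shard c in the near row.

>>> jog_arm(series=[0,0,30,0,0,0,0,0,38,0,0,0,-10,-10,20,0,0,0,-26,-25,0,0,0,0,-26,-25,0,0,0,0,-26,-25,0,0,0,0,-26,-25,0,0,0,0,-26,-25,0,0,0,0,-24,-22,0,0,0,0,-14,-14,0,0,0,0])

```text
clock: 15.93
tcp_pos: [0.4565, -0.0283, 0.1111]
tool_rot: [-0.002, 0.998, -0.067, 0.001]
contact_force: [1.5, -1.1, -0.2]
finger_gap: -0.0003
```

>>> jog_arm(series=[0,0,0,0,0,0,0,0,0,0,0,0])

```text
clock: 16.1
tcp_pos: [0.4534, -0.0318, 0.1118]
tool_rot: [-0.002, 0.998, -0.07, 0.001]
contact_force: [1.4, 1.0, 0.4]
finger_gap: -0.0
```

Run:
```python
from h import *
st()
cv2.imwrite('pics/wrist15.png',env.capture('wrist')[:,:,::-1])
```

```text
16.1 tcp [ 0.4534 -0.0318  0.1118] loc [-0.0797 -0.0429] xang -8.02493960715166 z [ 0.001  0.003 -1.   ] [1.4 1.  0.4]
```

View pics/wrist15.png

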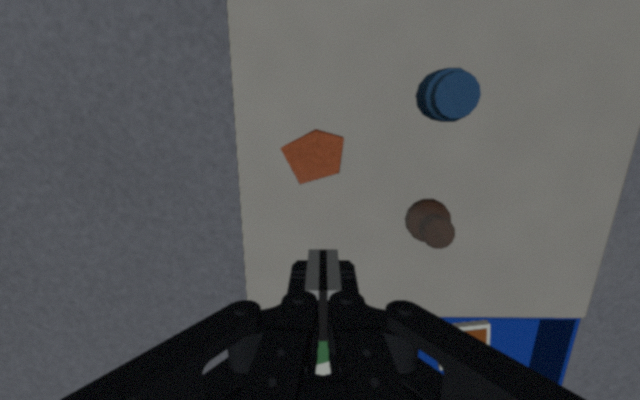

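>>> jog_arm(series=[-3,-6,-20,-0.1,0,0,-2,-3,-20,0,0,-0.3,0,0,-20,0,0,0,0,0,-16,0,0,0,0,0,-6,0,0,0,0,0,0,0,0,0])

```text
clock: 16.65
tcp_pos: [0.4541, -0.0377, 0.0267]
tool_rot: [-0.001, 0.998, -0.07, 0.003]
contact_force: [0.4, 0.4, 0.7]
finger_gap: 0.0001
```

Run:
```python
from h import *
st()
cv2.imwrite('pics/wrist16.png',env.capture('wrist')[:,:,::-1])
```

```text
16.65 tcp [ 0.4541 -0.0377  0.0267] loc [-0.0781 -0.0486] xang -8.061308705685757 z [ 0.006  0.002 -1.   ] [0.4 0.4 0.7]
```

View pics/wrist16.png

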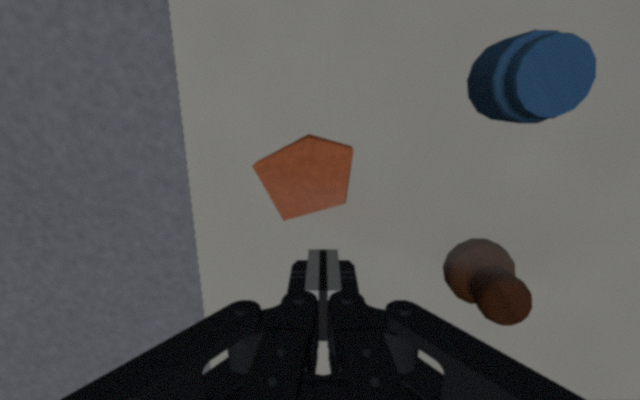

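>>> jog_arm(series=[-3,0,-3,0,0.2,-0.2,-3,0,-2,0,0.1,-0.2,0,0,-0.5,0,0,0,1,6,0,0,0,0,1.4,9,0,0,0,0,1.4,9,0,0,0,0,1.4,9,0,0,0,0,0,0,0,0,0,0])

```text
clock: 17.37
tcp_pos: [0.456, 0.0003, 0.0245]
tool_rot: [-0.002, 0.997, -0.073, 0.003]
contact_force: [-0.0, 0.5, -1.6]
finger_gap: -0.0001
```

Run:
```python
from h import *
st()
cv2.imwrite('pics/wrist17.png',env.capture('wrist')[:,:,::-1])
```

```text
17.3667 tcp [4.56e-01 3.00e-04 2.45e-02] loc [-0.0818 -0.0107] xang -8.429419844324212 z [ 0.006  0.003 -1.   ] [-0.   0.5 -1.6]
```

View pics/wrist17.png

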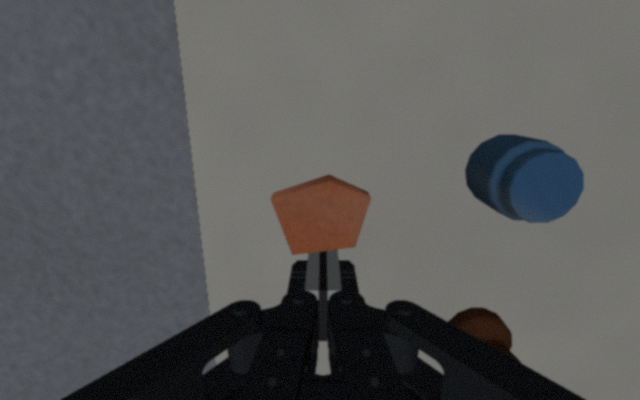

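>>> jog_arm(series=[1.2,9,-1.5,-0.1,0.2,0,1.2,10,-1.5,0,0.2,0,1.3,10,-0.5,0,0,0,1.3,10,0,0,0,0,1.3,10,0,0,0,0,1.3,10,0,0,0,0,1.3,10,0,0,0,0,0,0,0,0,0,0])

```text
clock: 18.08
tcp_pos: [0.4654, 0.0747, 0.021]
tool_rot: [-0.0, 0.997, -0.073, -0.0]
contact_force: [0.6, 0.9, -0.2]
finger_gap: 0.0001
```

Run:
```python
from h import *
st()
cv2.imwrite('pics/wrist18.png',env.capture('wrist')[:,:,::-1])
```

```text
18.0833 tcp [0.4654 0.0747 0.021 ] loc [-0.0834  0.0642] xang -8.400938347081407 z [-0.001  0.001 -1.   ] [ 0.6  0.9 -0.2]
```

View pics/wrist18.png

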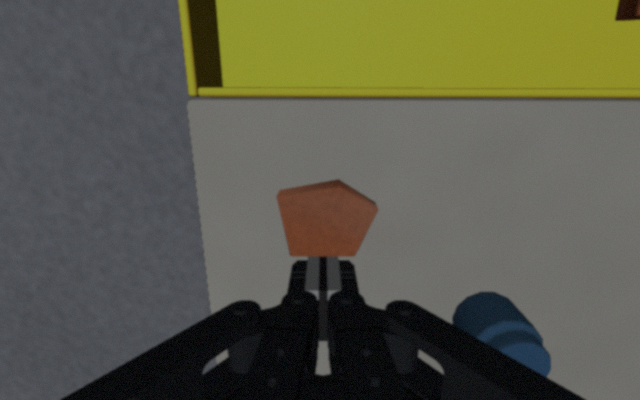

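>>> jog_arm(series=[1.8,9,0,0,0,0,1.6,10,0,0,0,0,1.6,10,0,0,0,0,1.4,10,0,0,0,0,1.4,10,0,0,0,0,1.4,10,0,0,0,0,1.4,10,0,0,0,0,1.4,10,0,0,0,0,1.4,10,0,0,0,0,0,0,0,0,0,0])

```text
clock: 18.97
tcp_pos: [0.4796, 0.1723, 0.0211]
tool_rot: [-0.0, 0.997, -0.074, -0.0]
contact_force: [0.7, 1.2, -0.1]
finger_gap: 0.0002
```

Run:
```python
from h import *
st()
cv2.imwrite('pics/wrist19.png',env.capture('wrist')[:,:,::-1])
```

```text
18.9667 tcp [0.4796 0.1723 0.0211] loc [-0.0835  0.1629] xang -8.456439806624344 z [-0.001  0.    -1.   ] [ 0.7  1.2 -0.1]
```

View pics/wrist19.png

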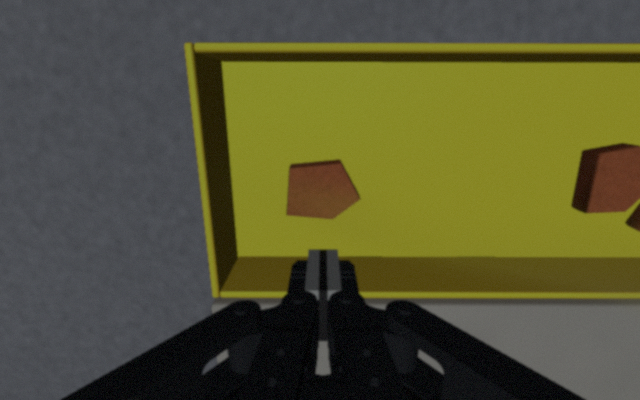

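Shard c is in the tray. I'll lift away and check everything.

>>> jog_arm(series=[0,0,30,0,0,0,0,0,38,0,0,0,0,0,38,0,0,0,5,-10,38,0,0,0,5,-10,38,0,0,0,5,-10,38,0,0,0,5,-10,20,0,0,0,0,0,0,0,0,0])

```text
clock: 19.68
tcp_pos: [0.4958, 0.122, 0.2706]
tool_rot: [0.003, 0.997, -0.077, -0.003]
contact_force: [-0.1, -0.2, -0.7]
finger_gap: 0.0
```

Run:
```python
from h import *
st()
W=wpose(env.read_state())
cv2.imwrite('pics/wrist20.png',env.capture('wrist')[:,:,::-1])
for q,z in [('glaze_jar_mid',.068),('stamp_mid',.068),('shard_a',.012)]:
    for r in env.trace('wrist',q):
        if r['confidence']<.3: continue
        v,u=np.nonzero(r['region']);P=wray(W,u.mean(),v.mean(),z);print(q,round(r['confidence'],2),np.round(P[:2],4),loc(P))
a=env.capture('scene')[120:300,180:440];b=env.capture('side')[130:350,170:430]
cv2.imwrite('pics/ss20.png',cv2.resize(np.vstack([a,b])[:,:,::-1],None,fx=1.5,fy=1.5))
```

```text
19.6833 tcp [0.4958 0.122  0.2706] loc [-0.0602  0.1154] xang -8.842188432020937 z [-0.007 -0.006 -1.   ] [-0.1 -0.2 -0.7]
glaze_jar_mid 0.61 [0.5414 0.0341] [-0.0022  0.0351]
stamp_mid 0.81 [ 0.5297 -0.0475] [-0.0019 -0.0473]
shard_a 0.89 [0.6754 0.1646] [0.1113 0.1838]
shard_a 0.65 [0.6434 0.18  ] [0.0774 0.1944]
shard_a 0.64 [0.4825 0.1979] [-0.0844  0.1886]
```

View pics/wrist20.png

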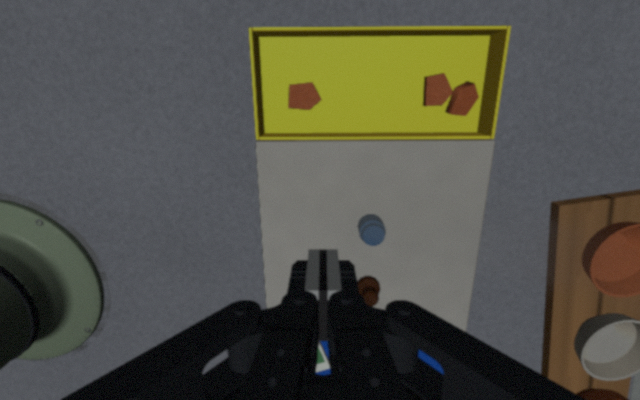

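View pics/ss20.png

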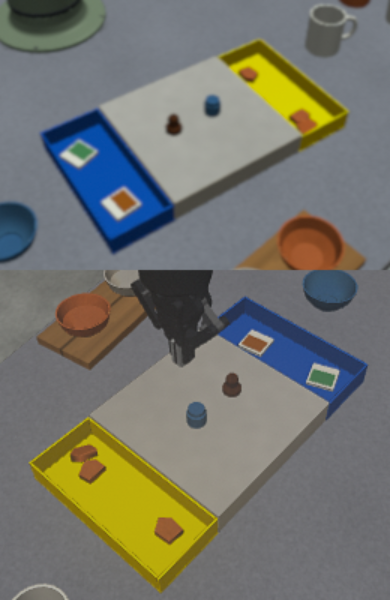

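All three shards are inside the yellow tray, and the slab holds only the jar and stamp, which haven't moved. The tiles look unchanged. Handing in.

```bash
python3 -c "
from bench import env
print(env.hand_in())"
```

```text
the job is handed in; nothing more can be done
None
```

I swept all three terracotta shards along the slab and over its end into the yellow scrap tray, then handed the job in at about 20 s of the 64 s allowed. Each shard went separately, pushed with the shut fingers and never picked up.

**Fingertip height:** the real tips sat about 33 mm higher than the stated TCP. My first two passes therefore went over the first shard without moving it. I lowered the fingers until they reached it, using the side camera and checking force at each step. The slab itself was never felt.

**Last checks:**
- **Shards:** the final pictures from all three cameras show the three shards inside the yellow tray. One of the two from the shared row touches the other and may be leaning on it slightly.
- **Jar and stamp:** both are still standing. The jar measured within 1 mm of its starting place and the stamp within 3 mm, which is inside measuring error.
- **Blue tray:** both tiles look undisturbed. I compared them by eye and did not re-measure them.
- **Forces:** readings at the end of each move were about 2 N or less. I did not monitor force between those readings.
- **Arm:** it ended clear of everything, about 0.27 m up.

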